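# Load the brass valve plug into the spring magazine

### The job

Take the brass valve plug, set it foot first into the funnel of the green spring-loaded magazine and push it straight down with the gripper against the spring until the side catches snap over its foot and keep it there. Let go, and leave the steel and the white nylon plugs standing where they are.

Things in the scene. Friction and masses are not known exactly. Their poses are not given: they have to be found in the camera images.
- brass_plug: Brass (yellow-gold) valve plug to load: round foot 42 mm diameter, 25 mm tall, two black rings, lower edge chamfered; above it a plain stem 22 mm diameter, 75 mm long; 100 mm tall, 150 to 290 g. Stands on its foot. Origin: centre of its underside, z up the stem. Yaw does not matter. Push it held by the upper stem, or press on the stem's top.
- steel_plug: A plug of the same shape and size in dark grey steel. Leave it standing. Origin: centre of its underside.
- nylon_plug: A plug of the same shape and size in white nylon. Leave it standing. Origin: centre of its underside.
- magazine: Green spring magazine bolted to the bench: upright column on a 120 x 120 mm base plate with an 82 x 82 mm collar, rim 110 mm above the bench. Origin: centre of its underside; z up the column's axis. Inside the rim a square funnel, 74 mm wide, narrows over 14 mm of depth to a 46 mm square bore.
- mouth (a point): Centre of the magazine's mouth, on the column's axis at rim height. Two sprung catches, on the magazine's +y and -y sides inside the bore, snap over the plug's foot once the foot's top is 30 mm below the rim (plug's underside 55 mm above the bench). Latched, the plug rests there with 45 mm of stem standing above the rim.
- follower (a joint): Travel (m) of the blue sprung plate in the bore: 0 at rest, its top 20 mm below the rim (90 mm above the bench; a plug set in the mouth rests there); grows downwards; latch at 0.035, hard stop at 0.045. Spring 4 N at the start, 12 N at the latch; the catches add about 2 N early on. Push 2 to 8 mm past the latch, then let go.
Mind the look-alikes: they are no part of the job. Leave any blue or pink look-alike of the nylon_plug alone. Of the things that look like the magazine, take the one that is farthest to the robot's left at the start.

How it is judged:
On the way:
1. the gripper pushes the brass plug down into the bore (underside at least 20 mm below its resting height) (z of brass_plug in the frame of magazine below 0.07 m and horizontal distance between brass_plug and magazine below 0.012 m and contact force between any of the fingers, the arm and brass_plug above 1 N), for 0.1 s.
At the end, for the whole second after the job is handed in: The brass plug is released and at rest, latched in the magazine: underside less than 60 mm above the magazine's underside, within 10 mm of the column's axis, upright within 10 degrees; the steel and nylon plugs stand upright (10 degrees) within 30 mm of where they were (z of brass_plug in the frame of magazine below 0.06 m and horizontal distance between brass_plug and magazine below 0.01 m and angle between each of brass_plug, steel_plug, nylon_plug's own z axis and vertical below 0.17 rad and linear speed of brass_plug below 0.02 m/s and distance of each of steel_plug, nylon_plug from where it was at the start of the episode below 0.03 m); the robot touches nothing.
It fails at once if the steel or the nylon plug is moved more than 30 mm or tipped (distance of any of steel_plug, nylon_plug from where it was at the start of the episode above 0.03 m or angle between any of steel_plug, nylon_plug's own z axis and vertical above 0.35 rad).
It also fails if it takes over 48 s, if anything falls off the work surface, if the arm or the gripper's body presses on something with over 40 N, if the wrist force passes 120 N, or if a joint passes its speed limit or range.

### The arm

A 6-joint arm with a two-finger parallel gripper is mounted at the origin on the work surface. World frame = base frame: x ahead of the robot, y to its left, z up, the work surface at z = 0. Lengths are in m, angles in rad, forces in N, time in s.
With the tool pointing down it reaches from about 0.275 to 1 m from the base axis. Payload 8.4 kg.
Tool frame: the origin (TCP) lies on the centre line of the jaws, within the pads' length; the fingertips stand 17 mm ahead of it and the grasp point (between the pads) lies 2 mm behind it (bot.tcp_to_tips is the z of the fingertips in the tool frame, in m); z points along the fingers, y is the line along which they close (so a half turn about z gives the same grasp; the last joint's range is limited). The gripper opens to 85 mm and grips with 20 to 120 N. Pads are 22 mm wide; open, the fingers measure 114 mm over their backs; the gripper's body (76 mm by 85 mm) begins 54 mm behind the grasp point. The pads swing forward as they close: fully open they stand 13 mm farther back than shut.
Start: joints at [1.317, 0.353, 1.633, -0, 1.155, -0.002], TCP at [0.156, 0.605, 0.248] pointing down, gripper open.
Joint ranges: [-2.63, 2.63], [-0.92, 2.1], [0.06, 2.66], [-1.3, 4.44], [0, 2.69], [-3.02, 3.02]. Speed limits (rad/s): [2.22, 2.22, 2.79, 3.14, 3.14, 3.14].

### API

Orientations are given as a unit quaternion [x, y, z, w].
In Python, from workcell import bot, hand, kinematics, get_obs, vision, hand_in gives the robot as it stands. The module is installed in compiled form; this text tells all that it offers. Calls block until the motion is done:
- bot.reach(position, orientation): joint-space move of the TCP to a pose.
- bot.servo_line(position, ori=None, velocity=0.15): straight line of the TCP; ori=None keeps the orientation; velocity is the mean speed in m/s.
- bot.goto_joints(angles): joint-space move.
- hand.move_gripper(opening, strength=None): finger opening in m; strength is the grip in N (None keeps the last); returns when the fingers have stopped.
- bot.dwell(seconds).
- kinematics.solve_ik(position, orientation): joint angles nearest the present ones, or None.
- get_obs(): the state.
- vision.read_camera(name): name is "side" or "top" or "wrist"; returns a dict with "frame" (384x512x3 uint8, red, green, blue), "intrinsics" (3x3 intrinsics, pixels), "view" (4x4, takes a point from world to camera coordinates). Camera axes: x right, y down, z forward; pixel columns grow to the right and rows downward; lengths in m; the calibration is good to about 2 mm. A picture is of the moment at which its call begins. There is no depth.
A pose or a line that the arm cannot do raises bot.IKError and nothing moves.
- hand_in(): hands the job in; it is judged then, once.
The state is a dict: "time_s": time; "joint_pos": joint angles; "joint_vel": joint speeds; "joint_efforts": joint torques, N m; "position": TCP position; "orientation": TCP orientation; "wrist_force": force on the tool from outside, world axes, zero at the start; "ft_torque": the same for the moment, N m; "gripper_width": finger opening in m; "grip_force": force on a finger pad.
Only numpy, scipy, OpenCV 4.12 (cv2) and the standard library are available. Lean on these libraries where they do the work, as an engineer would, in place of code of your own. Each camera call takes 0.05 s, during which the arm holds its last target. There are 200 camera calls.

## Working session

There is one attempt and no reset: what is moved stays moved. The work goes in short steps, each a Python script; the robot and the scene stay as the last script left them, time stands still between calls to the robot, and variables do not carry over. Pictures are saved under pics/ and viewed, at most 10 in all, crops included, and the job is handed in when it is done.

```bash
mkdir -p pics
cat > h.py <<'E'
import numpy as np, cv2
from workcell import bot, hand, kinematics, get_obs, vision, hand_in
def cam(n):
    d=vision.read_camera(n); return d["frame"],np.array(d["intrinsics"]),np.array(d["view"])
def ray(K,V,u,v):
    R,t=V[:3,:3],V[:3,3]; d=R.T@np.linalg.solve(K,[u,v,1.]); return -R.T@t,d/np.linalg.norm(d)
def plane(K,V,u,v,z):
    o,d=ray(K,V,u,v); return o+d*(z-o[2])/d[2]
def meet(r1,r2):
    (a,d),(b,e)=r1,r2; s=np.linalg.lstsq(np.c_[d,-e],b-a,rcond=None)[0]
    p,q=a+s[0]*d,b+s[1]*e; return (p+q)/2,np.linalg.norm(p-q)
def proj(K,V,p):
    c=K@(V[:3,:3]@np.array(p)+V[:3,3]); return c[:2]/c[2]
def save(n,f): cv2.imwrite(f"pics/{n}.png",cv2.cvtColor(f,cv2.COLOR_RGB2BGR))
E
python3 - <<'E'
from h import *
for n in ("side","top"):
    f,K,V=cam(n); save(n+"0",f); np.savez(n+"0.npz",f=f,K=K,V=V); print(n,K.round(1).tolist(),(-V[:3,:3].T@V[:3,3]).round(3),V[:3,:3].round(2).tolist())
o=get_obs(); print(o["time_s"],o["orientation"],bot.tcp_to_tips)
E
```

```text
side [[360.7, 0.0, 254.5], [0.0, 360.7, 186.4], [0.0, 0.0, 1.0]] [ 0.395 -0.635  0.415] [[0.98, -0.19, -0.01], [-0.1, -0.46, -0.88], [0.16, 0.87, -0.48]]
top [[487.3, 0.0, 252.9], [0.0, 487.3, 187.9], [0.0, 0.0, 1.0]] [ 0.341 -0.093  1.033] [[0.02, -1.0, -0.01], [-0.98, -0.02, -0.18], [0.18, 0.01, -0.98]]
0.1 [ 1.25575151e-01  9.92083928e-01 -5.94555025e-04 -8.29096328e-05] 0.017
```

View pics/side0.png

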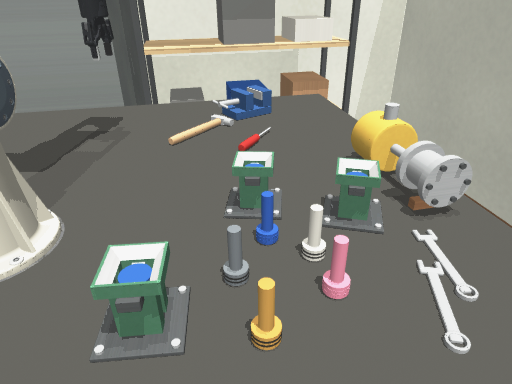

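View pics/top0.png

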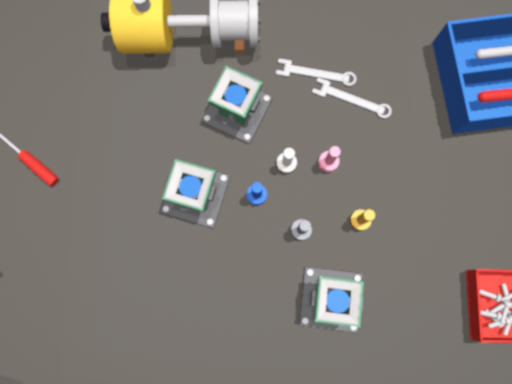

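Side and top show three magazines: A top (190,187) / side (254,180), B top (235,95) / side (358,190), and C top (338,300) / side (135,290). The robot's left is image-left in the top view, so A (smallest column, largest y) fits. The brass plug is at top (362,220) / side (266,315). Next I measure both and confirm in a crop.

```bash
cat > m.py <<'E'
from h import *
D={n:np.load(n+"0.npz") for n in("side","top")}
def blob(mask,near,close=0):
    m=mask.astype(np.uint8)
    if close: m=cv2.morphologyEx(m,cv2.MORPH_CLOSE,np.ones((close,close),np.uint8))
    n,l,s,c=cv2.connectedComponentsWithStats(m)
    ks=[k for k in range(1,n) if s[k,4]>25]
    k=min(ks,key=lambda k:np.hypot(*(c[k]-near))); return l==k
def quad(m):
    c=max(cv2.findContours(m.astype(np.uint8),0,2)[0],key=cv2.contourArea); h=cv2.convexHull(c)
    for e in np.arange(1,15,.5):
        a=cv2.approxPolyDP(h,e,True)
        if len(a)==4: return a[:,0].astype(float)
def diag(q):
    L=lambda a,b:np.cross([*a,1],[*b,1]); p=np.cross(L(q[0],q[2]),L(q[1],q[3])); return p[:2]/p[2]
mags={"A":((190,187),(254,165)),"B":((235,95),(358,172)),"C":((338,300),(135,270))}
hsv={n:cv2.cvtColor(D[n]["f"],cv2.COLOR_RGB2HSV) for n in D}
for k,(t,s) in mags.items():
    r={}
    for n,p in (("top",t),("side",s)):
        H=hsv[n]; white=(H[...,1]<70)&(H[...,2]>110); blue=(H[...,0]>100)&(H[...,0]<125)&(H[...,1]>150)&(H[...,2]>90)
        w=np.zeros(white.shape,bool); R=32 if (k!="C" or n=="top") else 42
        w[p[1]-R:p[1]+R,p[0]-R:p[0]+R]=1
        q=quad(blob((white|blue)&w,p,3)); r[n]=(q,diag(q))
    P,g=meet(*[ray(D[n]["K"],D[n]["V"],*r[n][1]) for n in r])
    c=np.array([plane(D["top"]["K"],D["top"]["V"],*x,.11) for x in r["top"][0]])
    cs=np.array([plane(D["side"]["K"],D["side"]["V"],*x,.11) for x in r["side"][0]])
    e=np.roll(c,-1,0)-c
    print(k,"centre",P.round(4),"gap",g.round(4),"topplane",plane(D["top"]["K"],D["top"]["V"],*r["top"][1],.11).round(4),"sideplane",plane(D["side"]["K"],D["side"]["V"],*r["side"][1],.11).round(4),
     "edges",np.linalg.norm(e,axis=1).round(3),np.linalg.norm(np.roll(cs,-1,0)-cs,axis=1).round(3),"yaw",np.degrees(np.arctan2(e[:,1],e[:,0])).round(0)%90,r["top"][0].tolist(),r["side"][0].tolist())
# brass: top end of stem & bottom
px={}
for n,p in(("top",(362,220)),("side",(266,315))):
    H=hsv[n]; m=blob((H[...,0]>10)&(H[...,0]<32)&(H[...,1]>120)&(H[...,2]>70),p,7)
    ys,xs=np.nonzero(m); print(n,"brass bbox",xs.min(),xs.max(),ys.min(),ys.max(),m.sum()); px[n]=m
    if n=="side": print([(y,xs[ys==y].min(),xs[ys==y].max()) for y in range(ys.min(),ys.max()+1,4)])
    else: print([(y,xs[ys==y].min(),xs[ys==y].max()) for y in range(ys.min(),ys.max()+1,1)])
t=cv2.resize(D["top"]["f"][60:340,150:400],None,fx=2,fy=2,interpolation=cv2.INTER_CUBIC); save("cropt",t)
E
python3 m.py
```

```text
A centre [0.5151 0.0385 0.1115] gap 0.0027 topplane [0.514  0.0388 0.11  ] sideplane [0.517  0.0421 0.11  ] edges [0.124 0.12  0.124 0.123] [0.072 0.077 0.067 0.083] yaw [2. 1. 3. 1.] [[221.0, 155.0], [221.0, 218.0], [158.0, 218.0], [158.0, 155.0]] [[274.0, 152.0], [270.0, 166.0], [232.0, 164.0], [236.0, 151.0]]
B centre [ 0.7088 -0.0394  0.1085] gap 0.0043 topplane [ 0.706  -0.0388  0.11  ] sideplane [ 0.71   -0.0415  0.11  ] edges [0.133 0.126 0.116 0.128] [0.074 0.081 0.078 0.076] yaw [ 1. 84.  2.  2.] [[266.0, 63.0], [266.0, 126.0], [203.0, 119.0], [203.0, 64.0]] [[337.0, 157.0], [374.0, 160.0], [381.0, 178.0], [338.0, 173.0]]
C centre [ 0.3052 -0.2444  0.1075] gap 0.0026 topplane [ 0.3066 -0.2438  0.11  ] sideplane [ 0.3047 -0.2476  0.11  ] edges [0.114 0.115 0.114 0.118] [0.078 0.074 0.079 0.082] yaw [89.  1.  0.  1.] [[369.0, 268.0], [369.0, 331.0], [306.0, 331.0], [306.0, 268.0]] [[168.0, 241.0], [157.0, 280.0], [94.0, 284.0], [108.0, 244.0]]
top brass bbox 350 371 211 229 249
[(211, np.int64(364), np.int64(365)), (212, np.int64(362), np.int64(365)), (213, np.int64(361), np.i
[... 644 characters left out ...]
77, np.int64(264), np.int64(267)), (281, np.int64(258), np.int64(274)), (285, np.int64(258), np.int64(274)), (289, np.int64(258), np.int64(274)), (293, np.int64(258), np.int64(274)), (297, np.int64(258), np.int64(274)), (301, np.int64(258), np.int64(274)), (305, np.int64(258), np.int64(274)), (309, np.int64(258), np.int64(274)), (313, np.int64(258), np.int64(274)), (317, np.int64(255), np.int64(277)), (321, np.int64(252), np.int64(280)), (325, np.int64(251), np.int64(281)), (329, np.int64(251), np.int64(281)), (333, np.int64(252), np.int64(280)), (337, np.int64(252), np.int64(280)), (341, np.int64(252), np.int64(280)), (345, np.int64(255), np.int64(277)), (349, np.int64(262), np.int64(270))]
```

View pics/cropt.png

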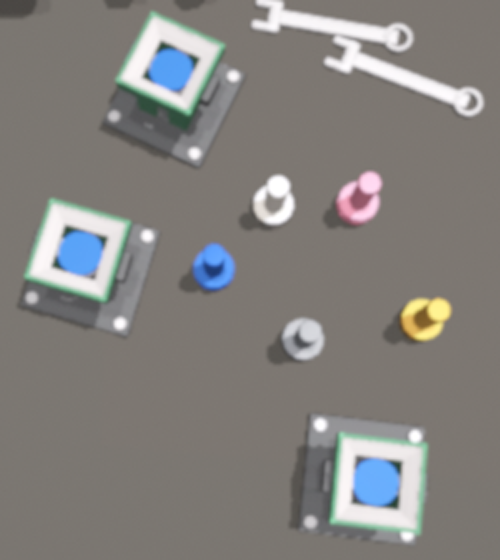

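The crop confirms it: magazine A at crop (80,250) is leftmost, with y ≈ +0.04 against −0.04 for B and −0.24 for C. The gold plug's stem top is at crop (439,310), which is top (369.5,215). The white mask leaked into the bench in the top view, so I'll tighten it and triangulate the brass stem top.

```bash
sed -i 's/white=.*110); blue/white=(H[...,1]<60)\&(H[...,2]>(165 if n=="top" else 110)); blue/' m.py
cat >> m.py <<'E'
print("----")
T,S=D["top"],D["side"]
H=hsv["top"]; m=blob((H[...,0]>12)&(H[...,0]<35)&(H[...,1]>80)&(H[...,2]>200),(369,215)); 
print("stemtop px",np.argwhere(m).mean(0)[::-1],m.sum())
a=np.argwhere(m).mean(0)[::-1]
for u,v in((369.5,215),a): print("stem top",meet(ray(T["K"],T["V"],u,v),ray(S["K"],S["V"],266,282)))
# foot underside from side: lowest pixel row is front edge of the underside
print("foot front",plane(S["K"],S["V"],266,349.5,0))
E
python3 m.py | grep -v '^\['
```

```text
A centre [0.5191 0.0428 0.11  ] gap 0.0038 topplane [0.521  0.0426 0.11  ] sideplane [0.517  0.0421 0.11  ] edges [0.073 0.079 0.075 0.078] [0.072 0.077 0.067 0.083] yaw [75. 78. 74. 77.] [[175.0, 159.0], [211.0, 169.0], [201.0, 208.0], [164.0, 197.0]] [[274.0, 152.0], [270.0, 166.0], [232.0, 164.0], [236.0, 151.0]]
B centre [ 0.7108 -0.0438  0.1098] gap 0.0006 topplane [ 0.7104 -0.0437  0.11  ] sideplane [ 0.711  -0.0441  0.11  ] edges [0.077 0.074 0.074 0.078] [0.078 0.077 0.078 0.076] yaw [64. 67. 68. 69.] [[225.0, 66.0], [259.0, 82.0], [244.0, 114.0], [210.0, 100.0]] [[337.0, 157.0], [376.0, 161.0], [381.0, 178.0], [338.0, 173.0]]
C centre [ 0.3046 -0.2436  0.1077] gap 0.0036 topplane [ 0.3064 -0.2429  0.11  ] sideplane [ 0.3035 -0.2468  0.11  ] edges [0.094 0.074 0.079 0.076] [0.08  0.072 0.079 0.079] yaw [87. 81. 88.  2.] [[360.0, 275.0], [358.0, 327.0], [318.0, 320.0], [319.0, 276.0]] [[166.0, 240.0], [156.0, 280.0], [95.0, 284.0], [108.0, 244.0]]
top brass bbox 350 371 211 229 249
side brass bbox 251 281 277 349 1555
----
stemtop px [362.85512367 218.14487633] 283
stem top (array([ 0.46706343, -0.30896906,  0.10046156]), np.float64(0.0018769785452845485))
stem top (array([ 0.4657018 , -0.29868985,  0.09034062]), np.float64(0.009184439850324381))
foot front [ 0.46417468 -0.32710321  0.        ]
```

Magazine A's rim centre is (0.520, 0.0425) at z = 0.110, with edges of 73–79 mm against 74 specified. The brass stem top is (0.467, −0.309, 0.1005), which agrees with the 100 mm height and the foot position. I'll hover over both with the wrist camera.

```bash
cat >> h.py <<'E'
def down(xy):
    t=np.arctan2(xy[1],xy[0]); s=(np.pi/2-t)/2   # fingers close along the radial line
    return [np.sin(s),np.cos(s),0,0]
E
python3 - <<'E'
from h import *
for n,p in(("A",(.520,.0425)),("br",(.467,-.309))):
    bot.reach([*p,.27],down(p)); f,K,V=cam("wrist"); np.savez("w"+n,f=f,K=K,V=V)
    o=get_obs(); print(o["position"],o["joint_pos"],o["time_s"],proj(K,V,(*p,.11 if n=="A" else .1)))
    F=f if n=="A" else np.hstack([F[:, :],f])
save("w0",cv2.resize(F,(800,300)))
E
```

```text
[0.52003774 0.04321102 0.269961  ] [ 7.99352617e-02  1.70341978e-01  1.82806284e+00  1.61775647e-04
  1.14321834e+00 -2.89747555e-03] 2.5333 [254.43938011 172.30703619]
[ 0.46751677 -0.30795157  0.27000566] [-5.85322008e-01  2.31220604e-01  1.75095200e+00  3.34278883e-04
  1.15952231e+00 -2.69421648e-03] 3.9167 [254.45082771 170.38481235]
```

View pics/w0.png

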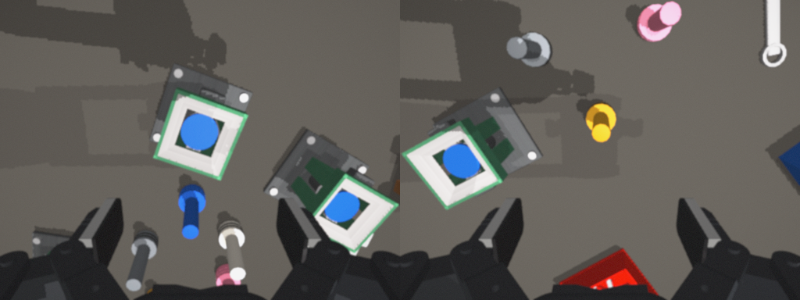

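Wrist views: the left half shows magazine A's rim centred at about (201,135), with blue, steel and white nylon plugs below it. The right half shows the brass stem top at (600,132), and magazine C well to the left. Both agree with the predictions to within 2–3 px; I'll refine and then grasp.

```bash
cat > r.py <<'E'
from m import *
print("=====")
def ld(n): d=np.load(n+".npz"); return d["f"],d["K"],d["V"]
f,K,V=ld("wA"); H=cv2.cvtColor(f,cv2.COLOR_RGB2HSV)
w=np.zeros(H.shape[:2],bool); w[105:240,185:325]=1
m=((H[...,1]<60)&(H[...,2]>150)|(H[...,0]>100)&(H[...,0]<125)&(H[...,1]>150))&w
q=quad(blob(m,(257,173),3)); c=diag(q); e=np.array([plane(K,V,*x,.11) for x in q]); e=np.roll(e,-1,0)-e
print(q.tolist(),c,plane(K,V,*c,.11),np.linalg.norm(e,axis=1),np.degrees(np.arctan2(e[:,1],e[:,0]))%90)
print("3D vs top",meet(ray(K,V,*c),ray(T["K"],T["V"],187.9,183.4)))
f,K,V=ld("wbr"); H=cv2.cvtColor(f,cv2.COLOR_RGB2HSV)
m=blob((H[...,0]>12)&(H[...,0]<35)&(H[...,1]>100)&(H[...,2]>200),(256,169))
ys,xs=np.nonzero(m); print("rows",[(y,xs[ys==y].min(),xs[ys==y].max()) for y in range(ys.min(),ys.max()+1,2)])
E
python3 r.py | sed '1,/=====/d' | sed 's/np.int64//g'
```

```text
[[229.0, 124.0], [310.0, 150.0], [279.0, 225.0], [202.0, 199.0]] [254.36682138 175.24097919] [0.52015082 0.03986871 0.11      ] [0.07130705 0.07351249 0.07314843 0.07064687] [76.89981993 75.06911805 74.58934689 73.54811562]
3D vs top (array([0.51961219, 0.04134795, 0.11440925]), np.float64(0.0009686956304754718))
rows [(133, (253), (260)), (135, (248), (266)), (137, (248), (269)), (139, (246), (271)), (141, (244), (272)), (143, (242), (273)), (145, (241), (274)), (147, (241), (275)), (149, (240), (275)), (151, (240), (276)), (153, (239), (276)), (155, (238), (275)), (157, (239), (275)), (159, (240), (274)), (161, (241), (273)), (163, (242), (271)), (165, (244), (270)), (167, (246), (268)), (169, (246), (269)), (171, (246), (269)), (173, (246), (268)), (175, (247), (267)), (177, (248), (266)), (179, (250), (264)), (181, (254), (260))]
```

Run:
```python
from h import *
d=np.load("wbr.npz"); p=plane(d["K"],d["V"],257.5,169.7,.1)[:2]; print(p)
p=.7*p+.3*np.array([.467,-.309]); o=down(p)
hand.move_gripper(.06,60)
bot.reach([*p,.16],o); bot.servo_line([*p,.088],o,.1)
hand.move_gripper(0.0,60); s=get_obs(); print(s["gripper_width"],s["grip_force"],s["wrist_force"],s["position"])
bot.servo_line([*p,.25],o,.15)
s=get_obs(); print(s["gripper_width"],s["grip_force"],s["wrist_force"],s["position"],s["time_s"])
f,K,V=cam("side"); save("held",cv2.resize(f[150:330,150:390],None,fx=2.5,fy=2.5)); g,_,_=cam("wrist"); save("heldw",g)
```

```text
[ 0.46961503 -0.30996955]
0.02004605478630972 58.40966284275055 [-1.37051707  1.28262618  5.1097494 ] [ 0.46894804 -0.30975464  0.08863987]
0.02016438483258881 58.67431819438934 [-0.53059575 -0.27337079 -2.56721243] [ 0.46829252 -0.30931958  0.24897894] 7.35
```

View pics/held.png

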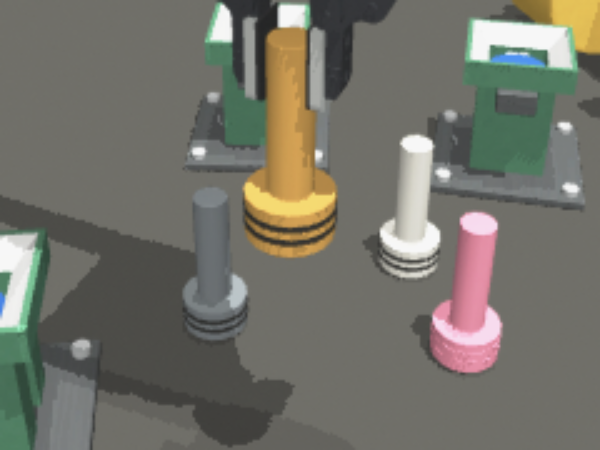

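The crop shows the brass plug hanging upright between the pads at (290,140), with steel (213,260) and nylon (410,200) undisturbed. Now I carry it over magazine A, lower it onto the follower and check.

Run:
```python
from h import *
p=np.array([.520,.041]); o=down(p)
bot.reach([*p,.25],o); bot.servo_line([*p,.20],o,.1); 
for z in(.19,.184,.178):
    bot.servo_line([*p,z],o,.04); s=get_obs(); print(z,s["position"].round(4) if hasattr(s["position"],"round") else s["position"],np.round(s["wrist_force"],1),np.round(s["ft_torque"],2),s["gripper_width"],s["time_s"])
f,K,V=cam("side"); t,_,_=cam("top")
save("in",np.hstack([cv2.resize(f[70:230,190:320],(390,480)),cv2.resize(t[120:260,130:245],(394,480))]))
```

```text
0.19 [0.5198 0.041  0.1898] [ 0.4  0.3 -2. ] [-0.05 -0.04  0.03] 0.02021118768881403 9.8333
0.184 [0.5198 0.041  0.1837] [-1.  -0.1 -2.7] [ 0.01 -0.03 -0.04] 0.020090306661877708 10.1333
0.178 [0.5204 0.041  0.1782] [0.5 0.2 1.5] [ 0.02 -0.15 -0.05] 0.020401940929367382 10.4333
```

View pics/in.png

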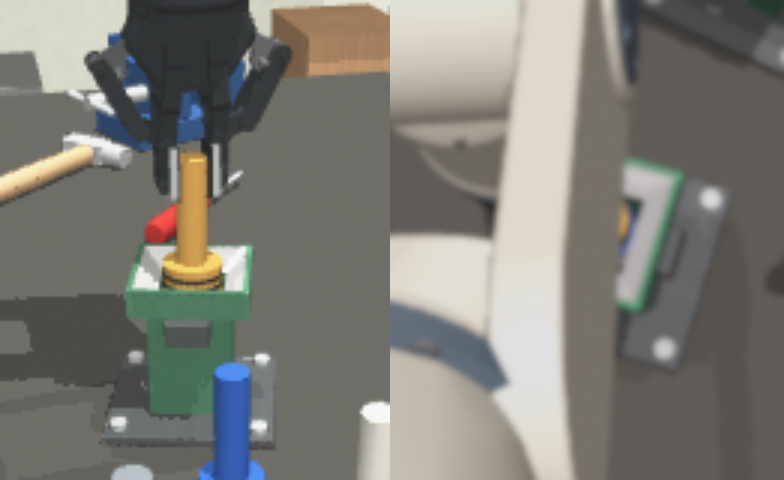

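The left half shows the plug's foot seated centrally in the funnel at (192,270) and upright; the force has risen 4 N, so it is resting on the follower. I push in steps while watching the forces.

Run:
```python
from h import *
s=get_obs(); p=np.array([.520,.041]); o=down(p)
for z in(.172,.166,.16,.154,.148,.143,.140,.138):
    bot.servo_line([*p,z],o,.03); s=get_obs(); F=np.array(s["wrist_force"]); print(z,np.round(s["position"],4),F.round(1),np.round(s["ft_torque"],2),round(s["gripper_width"],4),s["time_s"])
    if np.linalg.norm(F)>45: print("stop"); break
f,K,V=cam("side"); save("pushed",cv2.resize(f[70:230,190:320],(520,600)))
```

```text
0.172 [0.5204 0.041  0.1721] [0.9 1.  3.2] [ 0.03 -0.35  0.03] 0.0206 10.8833
0.166 [0.5203 0.041  0.1661] [ 1.8 -0.9  3.6] [ 0.05 -0.55 -0.04] 0.0204 11.2333
0.16 [0.5203 0.041  0.1602] [ 1.8 -0.4  4.7] [-0.03 -0.46  0.02] 0.0204 11.5833
0.154 [0.5203 0.041  0.1543] [1.6 0.  5.3] [ 0.04 -0.4   0.08] 0.0202 11.9333
0.148 [0.5203 0.041  0.1484] [ 1.3 -0.4  7. ] [ 0.06 -0.37  0.06] 0.0203 12.2833
0.143 [0.5203 0.041  0.1435] [0.2 0.1 9.2] [ 0.05 -0.19 -0.03] 0.0202 12.6
0.14 [0.5203 0.041  0.1406] [-0.5  0.8  9.1] [ 0.01 -0.17 -0.07] 0.0206 12.85
0.138 [0.5204 0.041  0.1387] [ 0.2  0.1 10.6] [ 0.03 -0.11  0.01] 0.0204 13.1
```

View pics/pushed.png

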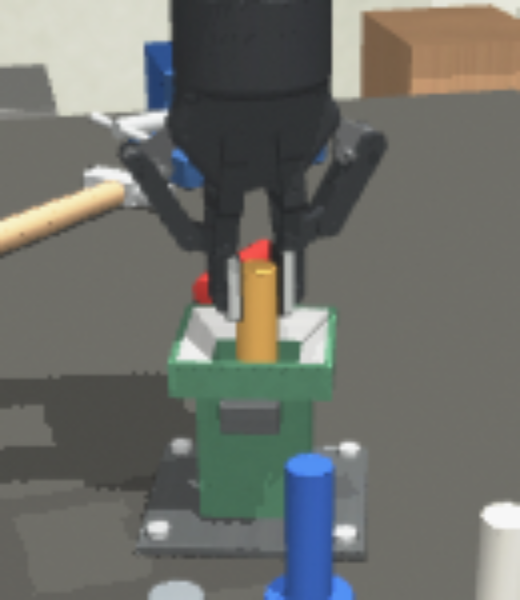

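The foot is inside the bore, the stem is upright at (258,310), and 13 N net matches the spring past the latch (about 5 mm). I press slightly deeper, ease back to the latch height, release and check.

Run:
```python
from h import *
p=np.array([.520,.041]); o=down(p)
def st(t): s=get_obs(); print(t,np.round(s["position"],4),np.round(s["wrist_force"],1),round(s["gripper_width"],4),s["time_s"])
bot.servo_line([*p,.1365],o,.03); bot.dwell(.3); st("deep")
bot.servo_line([*p,.1425],o,.03); bot.dwell(.2); st("eased")
hand.move_gripper(.06); bot.dwell(.2); st("open")
bot.servo_line([*p,.27],o,.12); bot.reach([.40,.25,.3],down((.40,.25))); bot.dwell(.5); st("away")
f,K,V=cam("side"); t,_,_=cam("top"); np.savez("end",f=f,K=K,V=V,t=t)
save("end",np.hstack([cv2.resize(f[100:300,200:360],(400,500)),cv2.resize(t[120:270,130:250],(400,500))]))
```

```text
deep [0.5204 0.041  0.1373] [ 0.7 -0.3 10.4] 0.02 13.7
eased [0.5204 0.0411 0.1432] [0.7 0.2 8.7] 0.02 14.25
open [0.5199 0.041  0.1424] [-0.7  0.  -0.8] 0.0601 14.9083
away [0.4002 0.2498 0.2999] [ 0.3 -0.  -0.2] 0.0601 17.5833
```

View pics/end.png

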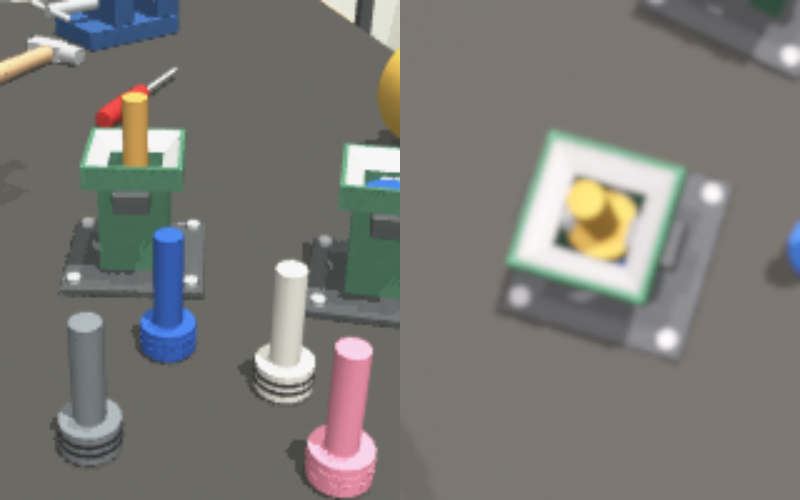

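The brass stem top is at side (254,139) / top (185.5,178), and the foot sits deep in the bore. Triangulating its height decides whether it is latched (0.155) or has sprung back (0.19).

Run:
```python
from h import *
S,T=np.load("side0.npz"),np.load("top0.npz")
print(meet(ray(S["K"],S["V"],254,139.2),ray(T["K"],T["V"],185.5,177.9)))
for z in(.155,.19): print(z,proj(S["K"],S["V"],(.52,.041,z)),proj(T["K"],T["V"],(.52,.041,z)))
```

```text
(array([0.52153581, 0.04092862, 0.15215613]), np.float64(0.0011136868851303184))
0.155 [253.49706975 137.86446013] [185.16554305 178.70042111]
0.19 [253.24144476 121.13801404] [182.33589325 174.69913067]
```

Stem top is at z = 0.152 on the axis, so the plug is latched and upright, with the others untouched.

```bash
python3 -c "
from h import *
print(hand_in())"
```

```text
the job is handed in; nothing more can be done
None
```

The brass plug is latched upright in the leftmost green magazine (stem top measured at 0.152 m, about 0.155 m expected), the gripper is clear, the steel and nylon plugs look undisturbed in the final pictures, and the job is handed in at about 18 s on the robot's clock; the hand-in call returned no verdict.

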